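Load the pedal tipper with turned balls

ROBOT

A 7-joint arm with a two-finger parallel gripper is mounted at the origin on the work surface. World frame = base frame: x ahead of the robot, y to its left, z up, the work surface at z = 0. Lengths are in m, angles in rad, forces in N, time in s.
With the tool pointing down it reaches from about 0.4 to 0.85 m from the base axis. Payload 6.9 kg.
Tool frame: the origin (TCP) lies midway between the tips of the shut fingers; the grasp point (between the pads) lies behind it (ctrl.pinch_z is the z of the grasp point in the tool frame, in m); z points along the fingers, y is the line along which they close (so a half turn about z gives the same grasp; the last joint's range is limited). The gripper opens to 85 mm and grips with 20 to 120 N. Pads are 22 mm wide; open, the fingers measure 114 mm over their backs; the gripper's body (76 mm by 85 mm) begins 54 mm behind the grasp point. The pads swing forward as they close: fully open they stand 13 mm farther back than shut.
Start: joints at [-0.999, 0.507, -0.238, 1.5, 0.126, 1.149, -0.155], TCP at [0.281, 0.558, 0.231] pointing down, gripper open.
Joint ranges: [-3.08, 3.08], [-0.24, 2.05], [-1.43, 1.35], [0, 2.5], [-1.52, 4.66], [0.17, 1.96], [-2.89, 2.89]. Speed limits (rad/s): [2.39, 2.39, 3.14, 3.14, 3.14, 3.14, 3.14].

INTERFACE

Orientations are given as a unit quaternion [w, x, y, z].
In Python, from station import ctrl, get_state, vision, ticket, models gives the robot as it stands. Calls block until the motion is done:
- ctrl.movep(position, orientation): joint-space move of the TCP to a pose.
- ctrl.movel(position, frame=None, max_speed=0.15): straight line of the TCP; frame=None keeps the orientation; max_speed is the mean speed in m/s.
- ctrl.set_joints(angles): joint-space move.
- ctrl.ungrasp() and ctrl.close_gripper(force=None): open the fingers fully, or close them until they stop; force is the grip in N (None keeps the last).
- ctrl.pause(seconds).
- ctrl.ik(position, orientation): joint angles nearest the present ones, or None.
- get_state(): the state.
- vision.grab_frame(name): name is "scene" or "top"; returns (picture, depth): 384x512x3 uint8, blue, green, red; 384x512 float32, m along the optical axis (not along the pixel's ray), 0 where there is no reading.
- vision.camera_info(name): a dict with "mtx" (3x3 intrinsics, pixels), "R" (3x3) and "t" (3): a world point X has camera coordinates R X + t. Camera axes: x right, y down, z forward; pixel columns grow to the right and rows downward; lengths in m; the calibration is good to about 2 mm. A picture is of the moment at which its call begins. camera_info takes no time and is no camera call.
A pose or a line that the arm cannot do raises ctrl.Unreachable and nothing moves.
- ticket.close_job(): hands the job in; it is judged then, once.
Trained networks look in the newest picture that a camera, given by its name, has taken for a name from the list of things; names that differ only in an ending like _2 or _b are one class to them, and where a whole thing is asked for, a point or a joint stands for the part that bears it (a point fixed in the world has none). Each returns a list of dicts, best first, with "p" (0 to 1); they miss things now and then, are a little off and sometimes report something else, mostly with a low value. They report only what shows in the picture. A call takes as long as a camera call. They do not tell look-alikes from the thing itself.
- models.recognise(camera, target): "point" ([column, row] in pixels, amid what is visible of it).
- models.masks_of(camera, target): "mask" (384x512 bool, what is visible of it) and "point" ([column, row] in pixels, amid what is visible of it).
The state is a dict: "time": time; "qpos": joint angles; "qd": joint speeds; "tau": joint torques, N m; "tcp_pos": TCP position; "eef_rot": TCP orientation; "contact_force": force on the tool from outside, world axes, zero at the start; "wrist_torque": the same for the moment, N m; "width": finger opening in m; "gripper_force": force on a finger pad.
Only numpy, scipy, OpenCV 4.12 (cv2) and the standard library are available. Lean on these libraries where they do the work, as an engineer would, in place of code of your own. Each camera call takes 0.05 s, during which the arm holds its last target. There are 200 camera calls.

TASK

Using the hand scoop, and without the gripper touching the balls, scoop turned wooden balls from the sloping tray into the steel pan of the tipper until at least four are in the pan together. Then press the pedal at the pan's side right down to its stop, hold it there a moment so that the batch rolls into the bin, and let it spring back. Finish with the scoop standing upright on the bench, every ball either in the bin (at least four) or still in the tray, and the other things left where they are.

Things in the scene. Friction and masses are not known exactly. Their poses are not given: they have to be found in the camera images.
- scoop: loose aluminium hand scoop, about 0.2 kg, upright on the bench, handle towards the robot. Flat bowl 100 mm long (x -45 to +55), 100 mm wide outside, 95 inside, sheet 2.5 mm, lip 1.5; open mouth at +x. Back wall 45 mm high; side walls 42 mm high to x = 0, then 22 mm to x = 24; no sides on the last 31 mm. Origin: on the underside, middle line, 55 mm behind the lip; x to the mouth, z up
- scoop_grip (a point): grip point on the axis of the scoop's wooden handle, 95 mm behind and 70 mm above the scoop's origin. The handle is a level bar, 105 mm long (from 55 to 160 mm behind the scoop's origin), 20 mm wide and 24 mm high; it can be pinched across its width from above
- scoop_lip (a point): middle of the lip (front edge) of the scoop, on the underside
- tray: plywood stock tray fixed to the bench, inside 190 mm (x) by 116 mm (y), walls 6 mm thick, tops 50 mm above the bench. The inner floor slopes down evenly away from the robot, from 22 mm above the bench at x = -95 mm to 8 mm at x = +95 mm, so the balls gather along the far (+x) wall. Origin: on the bench under the centre
- tray_back (a point): point on the tray's inner floor at the middle of the foot of the far (+x) wall
- ball0: smooth waxed wooden ball, 30 mm diameter, about 11 g, all six alike; origin at its centre (axes turn as it rolls)
- ball1: smooth waxed wooden ball, 30 mm diameter, about 11 g, all six alike; origin at its centre (axes turn as it rolls)
- ball2: smooth waxed wooden ball, 30 mm diameter, about 11 g, all six alike; origin at its centre (axes turn as it rolls)
- ball3: smooth waxed wooden ball, 30 mm diameter, about 11 g, all six alike; origin at its centre (axes turn as it rolls)
- ball4: smooth waxed wooden ball, 30 mm diameter, about 11 g, all six alike; origin at its centre (axes turn as it rolls)
- ball5: smooth waxed wooden ball, 30 mm diameter, about 11 g, all six alike; origin at its centre (axes turn as it rolls)
- tipper: white metal stand of the pedal tipper, fixed to the bench: an open bin 60 mm high on the robot's side, two side posts, carrying a steel tipping pan. Origin: on the bench under the pan's hinge line; x away from the robot, y along the hinge (the pedal is on the +y side)
- bin_in (a point): centre of the bin's inner floor, 6 mm above the bench. Inside the bin is 166 mm (x, frame of the tipper) by 143 mm (y); walls 55 mm, the one nearest the robot 60 mm high; the pan covers its rear third
- pan (a joint): angle of the sprung tipping pan, rad: 0 at rest (floor slopes 0.15 down away from the robot, so balls stay in), 0.55 at the stop with the pedal fully down (floor slopes 0.40 down towards the robot; balls roll out over the open edge into the bin). About 5 N on the pedal to start, 11 N at the stop; springs back when let go
- pan_mid (a point): point on the pan's floor, 20 mm beyond the hinge line (hinge 92 mm above the bench); the frame tilts with the pan: x away from the robot along the floor, z normal to it. From here the floor reaches 67 mm to the back wall (+x), 65 mm to the open edge (-x, no wall) and 65 mm to either side; back and side walls are 50 mm high, 3 mm thick
- pedal_top (a point): centre of the top of the black rubber pedal pad, 44 x 44 mm, on an arm beside the pan on its +y side, 75 mm on the robot's side of the hinge; it goes down about 40 mm from rest to the stop
- gouge: woodturning gouge, 170 mm wooden handle and 130 mm steel shank lying on the bench; origin under the joint of handle and shank (not needed, leave it alone)
- spindle: small turned wooden spindle, 100 mm tall, 48 mm foot, standing; origin at the foot's centre (not needed, leave it alone)
- glue: closed glue bottle, 52 mm diameter, 130 mm tall; origin under its centre (not needed, leave it alone)
- tape: roll of paper tape lying flat, 70 mm diameter, 24 mm high; origin under its centre (not needed, leave it alone)
Mind the look-alikes: they are no part of the job. What is meant by the scoop is not pink, and is the larger of those in its own colour.

How it is judged:
By the outcome, as a careful person would: the job done as asked, in the order asked, and still so for the second after the job is handed in, with the robot touching nothing.
It also fails if it takes over 67 s, if anything falls off the work surface, if the arm or the gripper's body presses on something with over 40 N, if the wrist force passes 120 N, or if a joint passes its speed limit or range.

## Working session

There is one attempt and no reset: what is moved stays moved. The work goes in short steps, each a Python script; the robot and the scene stay as the last script left them, time stands still between calls to the robot, and variables do not carry over. Pictures are saved under pics/ and viewed, at most 10 in all, crops included, and the job is handed in when it is done.

```bash
ls; mkdir -p pics; python3 - <<'E'
from station import ctrl,get_state,vision,models
import cv2,numpy as np
s=get_state();print(s['time'],s['tcp_pos'],s['eef_rot'],ctrl.pinch_z)
a,_=vision.grab_frame("scene");b,_=vision.grab_frame("top")
cv2.imwrite("pics/a.png",np.vstack([cv2.resize(a,(400,300)),cv2.resize(b,(400,300))]) if 0 else cv2.resize(b,(800,600)))
cv2.imwrite("pics/s.png",cv2.resize(a,(800,600)))
for c in("scene","top"):
  i=vision.camera_info(c);print(c,i['mtx'].tolist(),(-i['R'].T@i['t']).round(3),i['R'].round(3).tolist())
  for t in("scoop","tray","tipper","pedal_top","pan"):
    print(t,[(np.round(d['point']),round(d['p'],2)) for d in models.recognise(c,t)])
E
```

```text
pics
0.0 [0.28113476 0.557647   0.23043558] [-1.64959258e-04  2.31275725e-01  9.72887845e-01 -8.68200146e-04] -0.0187
scene [[471.1697584385552, 0.0, 251.92305027527922], [0.0, 471.1697584385552, 185.68030215346388], [0.0, 0.0, 1.0]] [ 1.321 -0.667  0.966] [[0.701, 0.713, -0.003], [0.437, -0.432, -0.789], [-0.564, 0.552, -0.614]]
scoop [(array([ 74., 228.]), 0.87), (array([227., 214.]), 0.81), (array([306., 137.]), 0.66)]
tray [(array([160., 280.]), 0.68)]
tipper [(array([293., 183.]), 0.58)]
pedal_top [(array([300., 179.]), 0.9), (array([175., 290.]), 0.49)]
pan [(array([299., 177.]), 0.85), (array([168., 305.]), 0.18)]
top [[460.67233215760666, 0.0, 257.79258851944206], [0.0, 460.67233215760666, 197.1349493453208], [0.0, 0.0, 1.0]] [0.347 0.1   1.684] [[0.018, -1.0, 0.003], [-0.993, -0.018, -0.114], [0.114, -0.0, -0.994]]
scoop [(array([378., 280.]), 0.73), (array([141., 231.]), 0.69), (array([269., 203.]), 0.57)]
tray [(array([272., 201.]), 0.61), (array([356., 188.]), 0.6)]
tipper [(array([215., 195.]), 0.74)]
pedal_top [(array([211., 179.]), 0.73)]
pan [(array([213., 179.]), 0.89)]
```

View pics/a.png

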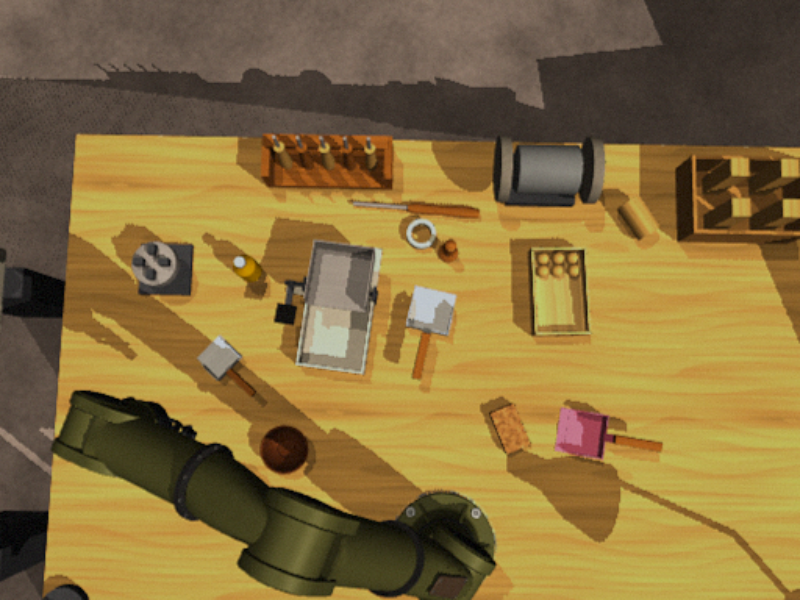

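View pics/s.png

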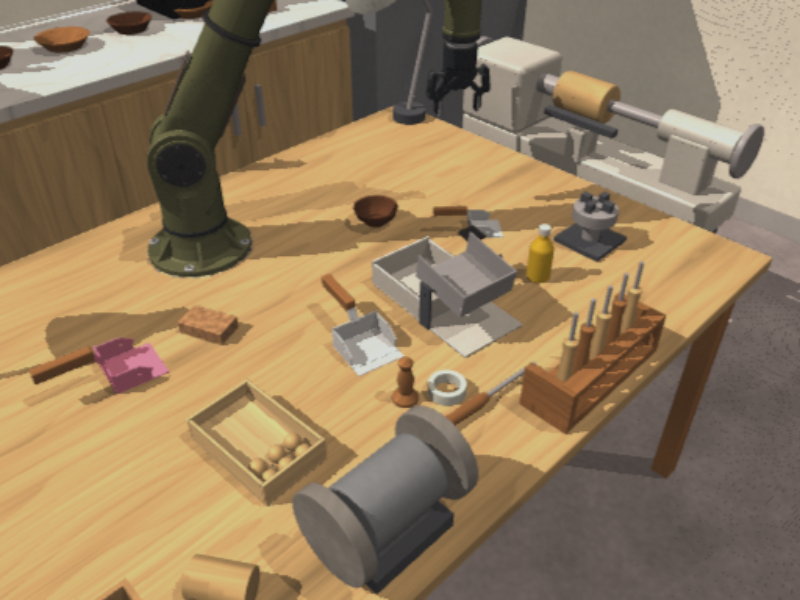

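Candidates for the scoop in the top picture (800-px scale): pink at (582,433), small grey at (220,357) and larger grey at (430,310). The larger grey one fits, because it is not pink and is the larger of the two aluminium ones. I'll confirm it in a crop and measure.

```bash
cat > h.py <<'E'
from station import ctrl,get_state,vision,models,ticket
import cv2,numpy as np
from scipy.spatial.transform import Rotation as Ro
def cloud(c,d):
  i=vision.camera_info(c);K=i['mtx'];v,u=np.mgrid[:384,:512]
  P=np.stack([(u-K[0,2])/K[0,0]*d,(v-K[1,2])/K[1,1]*d,d],-1)
  W=(P-i['t'])@i['R'];W[d==0]=np.nan
  return W
def proj(c,X):
  i=vision.camera_info(c);p=(np.atleast_2d(X)@i['R'].T+i['t'])@i['mtx'].T
  return p[:,:2]/p[:,2:]
E
python3 - <<'E'
from h import *
D={}
for c in("scene","top"):
  a,d=vision.grab_frame(c);W=cloud(c,d);D[c+'i']=a;D[c]=W
  for t in("scoop","tray","tipper","pedal_top","ball0"):
    for m in models.masks_of(c,t):
      P=W[m['mask']];P=P[~np.isnan(P[:,0])]
      if len(P)<5: continue
      D[f"{c}_{t}_{int(m['point'][0])}"]=m['mask']
      r=cv2.minAreaRect((P[P[:,2]>.02][:,:2]*1000).astype(np.float32)) if (P[:,2]>.02).sum()>5 else None
      print(c,t,np.round(m['point']),round(m['p'],2),len(P),'med',np.median(P,0).round(3),'zmax',P[:,2].max().round(3),r and np.round(r[0]),r and np.round(r[1]),r and round(r[2],1))
np.savez("d.npz",**D)
a=cv2.resize(D['scenei'][140:270,190:340],(600,520),interpolation=cv2.INTER_CUBIC)
b=cv2.resize(D['topi'][145:265,110:300],(800,505))[:, :]
cv2.imwrite("pics/c.png",cv2.resize(np.hstack([cv2.resize(a,(520,505)),b]),(800,306)))
E
```

```text
scene scoop [305. 137.] 0.65 397 med [0.385 0.509 0.022] zmax 0.111 [429. 471.] [144. 173.] 74.1
scene scoop [231. 216.] 0.57 1340 med [0.507 0.042 0.009] zmax 0.087 [466.  44.] [102. 183.] 78.8
scene tray [160. 281.] 0.72 3517 med [ 0.571 -0.267  0.022] zmax 0.057 [ 581. -264.] [208. 130.] 2.4
scene tray [183. 296.] 0.28 43 med [ 0.66  -0.266  0.037] zmax 0.041 [ 659. -265.] [21. 15.] 72.8
scene tray [298. 176.] 0.26 1946 med [0.596 0.252 0.101] zmax 0.151 [561. 270.] [201. 222.] 82.3
scene tipper [291. 182.] 0.73 4714 med [0.578 0.231 0.048] zmax 0.151 [531. 267.] [214. 282.] 81.4
scene pedal_top [301. 175.] 0.62 1962 med [0.594 0.251 0.102] zmax 0.151 [565. 329.] [180. 376.] 17.4
scene ball0 [184. 298.] 0.54 23 med [ 0.66  -0.266  0.038] zmax 0.041 [ 659. -266.] [17. 10.] 76.8
scene ball0 [169. 305.] 0.53 44 med [ 0.661 -0.3    0.038] zmax 0.043 [ 661. -299.] [18. 20.] 56.7
scene ball0 [192. 288.] 0.53 47 med [ 0.658 -0.23   0.037] zmax 0.048 [ 658. -229.] [23. 20.] 44.6
top scoop [145. 230.] 0.77 558 med [0.408 0.519 0.005] zmax 0.072 [381. 482.] [138.  77.] 51.3
top scoop [271. 
[... 263 characters left out ...]
3. 131.] 2.4
top tipper [212. 194.] 0.95 3938 med [0.533 0.254 0.073] zmax 0.156 [532. 271.] [211. 278.] 82.5
top pedal_top [359. 190.] 0.51 1752 med [ 0.568 -0.264  0.02 ] zmax 0.06 [ 582. -260.] [203. 131.] 2.7
top pedal_top [345. 166.] 0.43 60 med [ 0.659 -0.22   0.033] zmax 0.045 [ 659. -222.] [26. 26.] 89.8
top ball0 [354. 171.] 0.61 61 med [ 0.63  -0.254  0.036] zmax 0.047 [ 631. -253.] [29. 25.] 9.4
top ball0 [346. 175.] 0.53 45 med [ 0.629 -0.222  0.038] zmax 0.045 [ 629. -223.] [25. 27.] 83.1
top ball0 [369. 176.] 0.49 60 med [ 0.632 -0.293  0.037] zmax 0.049 [ 633. -294.] [26. 25.] 87.2
top ball0 [346. 165.] 0.46 52 med [ 0.658 -0.221  0.034] zmax 0.045 [ 659. -222.] [26. 26.] 45.9
```

View pics/c.png

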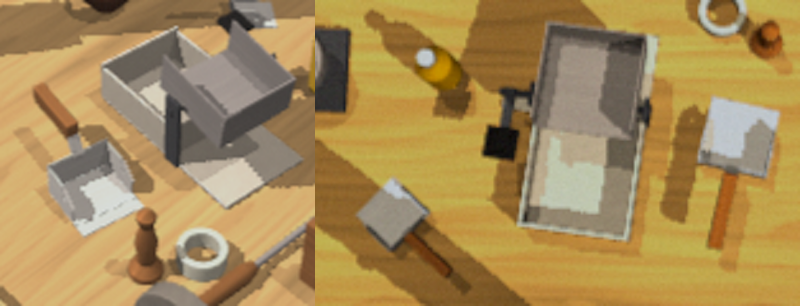

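The crop confirms the larger grey scoop, with its handle towards the robot and its mouth away. Six balls sit in two rows of three at the tray's far wall. Next I'll fit the poses.

```bash
cat > fit.py <<'E'
from h import *
from scipy.optimize import least_squares
def sdf(P,boxes):  # boxes: (x0,x1,y0,y1,z0,z1)
  o=[]
  for b in boxes:
    b=np.array(b);lo,hi=b[::2],b[1::2];q=np.abs(P-(lo+hi)/2)-(hi-lo)/2
    o.append(np.linalg.norm(np.maximum(q,0),axis=1)+np.minimum(q.max(1),0))
  return np.min(o,0)
SC=[(-.045,.055,-.05,.05,0,.0025),(-.045,-.0425,-.05,.05,0,.045)]+[(-.045,0,s*.05-.0025*(s>0),s*.05+.0025*(s<0),0,.042) for s in(1,-1)]+[(0,.024,s*.05-.0025*(s>0),s*.05+.0025*(s<0),0,.022) for s in(1,-1)]+[(-.16,-.055,-.01,.01,.058,.082),(-.06,-.043,-.009,.009,.03,.07)]
TR=[(-.101,-.095,-.064,.064,0,.05),(.095,.101,-.064,.064,0,.05),(-.101,.101,.058,.064,0,.05),(-.101,.101,-.064,-.058,0,.05)]
PAN=[(-.065,.067,-.065,.065,-.003,0),(.067,.07,-.068,.068,0,.05)]+[(-.065,.067,s*.0665-.0015,s*.0665+.0015,0,.05) for s in(1,-1)]
BIN=[(-.089,-.083,-.0775,.0775,0,.06),(-.083,.083,.0715,.0775,0,.055),(-.083,.083,-.0775,-.0715,0,.055)]
def fit(P,boxes,x0,pitch=0,zoff=0,usez=True):
  def f(x):
    R=Ro.from_euler('ZY',[x[2],pitch]).as_matrix()
    return sdf((P-[x[0],x[1],zoff+x[3]])@R,boxes)
  r=least_squares(f,x0,loss='soft_l1',f_scale=.002,x_scale=[.01,.01,.1,.01]);return r.x,np.median(np.abs(f(r.x)))
E
python3 - <<'E'
from fit import *
D=np.load("d.npz")
def pts(key,box,c):
  W=D[c].reshape(-1,3);b=np.array(box);W=W[~np.isnan(W[:,0])]
  return W[((W>b[::2])&(W<b[1::2])).all(1)]
for cs in(("scene",),("top",),("scene","top")):
  g=lambda b:np.vstack([pts(None,b,c) for c in cs])
  print(cs)
  print(' scoop',*[np.round(v,4) for v in fit(g((.36,.6,-.03,.11,.012,.1)),SC,[.5,.045,-.2,0])])
  print(' tray',*[np.round(v,4) for v in fit(g((.45,.7,-.35,-.18,.042,.065)),TR,[.581,-.262,.04,0])])
  print(' pan',*[np.round(v,4) for v in fit(g((.53,.74,.15,.34,.075,.17)),PAN,[.62,.25,-.13,0],.15,.09)])
  print(' bin',*[np.round(v,4) for v in fit(g((.4,.57,.15,.35,.03,.07)),BIN,[.52,.25,-.13,0])])
  p=g((.5,.62,.335,.40,.05,.13));print(' pedal',len(p),p.min(0).round(3),p.max(0).round(3),np.median(p,0).round(3))
# black pad pixels in both views
for c in("scene","top"):
  W=D[c];m=(D[c+'i'].max(-1)<50)&(W[...,2]>.03)&(W[...,0]>.45)&(W[...,0]<.65)&(W[...,1]>.32)&(W[...,1]<.42)
  P=W[m];print(c,'black',len(P));
  if len(P): 
    print(P.min(0).round(3),P.max(0).round(3),np.median(P,0).round(3)); print(np.percentile(P[:,2],[10,50,90]).round(3))
E
```

```text
('scene',)
 scoop [ 0.5287  0.0322 -0.212   0.0016] 0.0009
 tray [ 0.5804 -0.2639  0.0445  0.0017] 0.0009
 pan [ 5.893e-01  2.358e-01 -1.141e-01  5.000e-04] 0.0009
 bin [ 0.4864  0.2481 -0.0702  0.0318] 0.0017
 pedal 51 [0.5   0.336 0.085] [0.585 0.378 0.114] [0.514 0.363 0.108]
('top',)
 scoop [ 0.5299  0.0357 -0.2054  0.003 ] 0.0016
 tray [ 0.5781 -0.2603  0.0445  0.0065] 0.0014
 pan [ 0.5895  0.2413 -0.1159  0.0011] 0.0011
 bin [ 0.484   0.2539 -0.1181  0.0059] 0.001
 pedal 193 [0.502 0.336 0.083] [0.586 0.38  0.118] [0.527 0.356 0.105]
('scene', 'top')
 scoop [ 0.5289  0.0327 -0.2114  0.0021] 0.0011
 tray [ 0.5802 -0.2631  0.0461  0.0037] 0.0013
 pan [ 0.589   0.237  -0.1116  0.0009] 0.001
 bin [ 0.4857  0.2504 -0.0951  0.0253] 0.0017
 pedal 244 [0.5   0.336 0.083] [0.586 0.38  0.118] [0.524 0.357 0.106]
scene black 58
[0.489 0.333 0.104] [0.533 0.375 0.116] [0.504 0.363 0.11 ]
[0.107 0.11  0.114]
top black 176
[0.488 0.32  0.084] [0.586 0.38  0.118] [0.517 0.354 0.108]
[0.092 0.108 0.113]
```

```bash
cat >> h.py <<'E'
TRAY=(.5795,-.262,.0445); PANM=(.589,.238,-.115,.0915); SCO=(.5293,.0340,-.209)
FL=np.diag([-1.,1,-1])
GR=np.array([-.095,0,.070+ctrl.pinch_z])
def tcp(ref,yaw,pitch,at=(0,0,0),flip=1):
  """TCP pose so the scoop-frame point `at` sits at world ref; pitch>0 nose down"""
  R=Ro.from_euler('ZY',[yaw,pitch]).as_matrix();o=np.array(ref)-R@np.array(at)
  q=Ro.from_matrix(R@(FL if flip else np.diag([1.,-1,-1]))).as_quat()
  return (o+R@GR), q[[3,0,1,2]]
LIP=(.055,0,0);HEEL=(-.045,0,0)
def loc(f,x,y,z): c,s=np.cos(f[2]),np.sin(f[2]);return np.array([f[0]+c*x-s*y,f[1]+s*x+c*y,z])
zf=lambda x:.015-.0737*x
E
python3 - <<'E'
from h import *
for fl in(0,1):
  for n,a in dict(grasp=(loc(SCO,0,0,0),SCO[2],0),up=(loc(SCO,0,0,.16),SCO[2],0),tr0=(loc(TRAY,.01,0,.15),TRAY[2],.1,LIP),tr1=(loc(TRAY,.01,0,zf(.01)),TRAY[2],.1,LIP),tr2=(loc(TRAY,.094,0,zf(.094)),TRAY[2],.1,LIP),tr3=(loc(TRAY,0,0,zf(0)),TRAY[2],-.3,HEEL),tr4=(loc(TRAY,0,0,.2),TRAY[2],-.3,HEEL),p0=(loc(PANM,.01,0,.2),PANM[2],-.3,LIP),p1=(loc(PANM,.01,0,.115),PANM[2],.6,LIP)).items():
    p,q=tcp(*a,flip=fl);j=ctrl.ik(p,q);print(fl,n,p.round(3),None if j is None else np.round(j,2))
p=(.509,.356,.11);print(np.round(ctrl.ik(p,[0,0,1,0]),2))
E
```

```text
0 grasp [0.436 0.054 0.051] [-0.42  0.52  0.35  2.2  -0.38  0.48 -1.55]
0 up [0.436 0.054 0.211] [-0.62  0.28  0.57  2.   -0.19  0.92 -1.73]
0 tr0 [ 0.446 -0.268  0.216] [-0.07  0.52  0.84  1.74 -0.34  1.14 -0.65]
0 tr1 [ 0.446 -0.268  0.08 ] [-0.02  0.69  0.79  1.9  -0.54  0.87 -0.48]
0 tr2 [ 0.529 -0.264  0.074] [ 0.05  0.74  0.6   1.7  -0.42  0.93 -0.72]
0 tr3 [ 0.517 -0.265  0.049] [ 0.77  0.59 -0.35  2.08  0.16  0.24 -1.18]
0 tr4 [ 0.517 -0.265  0.234] [-0.15  0.48  1.03  1.87 -0.8   0.95 -0.28]
0 p0 [0.442 0.255 0.205] [-1.17  0.29  0.57  2.06  0.08  0.62 -2.38]
0 p1 [0.505 0.248 0.242] [-0.58  0.78  0.52  1.22 -0.48  1.83 -1.75]
1 grasp [0.436 0.054 0.051] [-0.07  0.49 -0.15  2.2   0.16  0.46  1.01]
1 up [0.436 0.054 0.211] [-0.11  0.24 -0.08  1.99  0.02  0.91  1.15]
1 tr0 [ 0.446 -0.268  0.216] [ 0.27  0.41  0.29  1.73 -0.07  1.1   2.18]
1 tr1 [ 0.446 -0.268  0.08 ] [0.45 0.56 0.02 1.89 0.05 0.77 2.04]
1 tr2 [ 0.529 -0.264  0.074] [ 0.42  0.66 -0.03  1.7   0.08  0.88  1.95]
1 tr3 [ 0.517 -0.265  0.049] [ 0.81  0.6  -0.42  2.08  0.32  0.25  1.81]
1 tr4 [ 0.517 -0.265  0.234] [ 0.13  0.35  0.56  1.87 -0.53  0.8   2.59]
1 p0 [0.442 0.255 0.205] [-0.61  0.25 -0.15  2.05  0.43  0.69  0.39]
1 p1 [0.505 0.248 0.242] [-0.17  0.74 -0.36  1.21 -0.09  1.73  0.96]
[-0.47  0.62 -0.3   1.67  0.22  0.89  0.71]
```

```bash
python3 - <<'E'
from h import *
p,q=tcp(loc(SCO,0,0,.10),SCO[2],0);ctrl.movep(p,q)
p,q=tcp(loc(SCO,0,0,0.001),SCO[2],0);ctrl.movel(p,q,max_speed=.15)
ctrl.close_gripper(100);s=get_state();print(s['time'],s['width'],s['gripper_force'],s['contact_force'].round(2))
p,q=tcp(loc(SCO,0,0,.13),SCO[2],0);ctrl.movel(p,q,max_speed=.2)
s=get_state();print(s['time'],s['width'],s['contact_force'].round(2),s['tcp_pos']-p)
p,q=tcp(loc(TRAY,.012,0,.12),TRAY[2],.1,LIP);ctrl.movep(p,q)
ctrl.pause(.2);s=get_state();print(s['time'],s['contact_force'].round(2),(s['tcp_pos']-p).round(4))
a,d=vision.grab_frame("scene");b,d2=vision.grab_frame("top")
np.savez("d2.npz",s=cloud("scene",d),t=cloud("top",d2))
m=a.copy()
# expected lip corners / lip mid overlay
R=Ro.from_euler('ZY',[TRAY[2],.1]).as_matrix();o=loc(TRAY,.012,0,.12)-R@np.array(LIP)
for c,im in(("scene",a),("top",b)):
  for X in [(.055,.05,0),(.055,-.05,0),(-.045,.05,.045),(-.045,-.05,.045),(-.16,0,.082)]:
    u=proj(c,o+R@np.array(X))[0];cv2.circle(im,tuple(int(round(v)) for v in u),1,(0,0,255),-1)
cv2.imwrite("pics/d.png",np.hstack([cv2.resize(a[150:350,60:260],(400,400)),cv2.resize(b[100:260,270:430],(400,400))]))
E
```

```text
4.55 0.01859575162391573 97.43384957313538 [-0.76 -0.    5.95]
5.3417 0.018606942969308905 [-0.12  0.25 -2.97] [-0.00079348 -0.0001875  -0.00088952]
6.7667 [ 0.73  0.62 -1.2 ] [0.0006 0.0014 0.0001]
```

View pics/d.png

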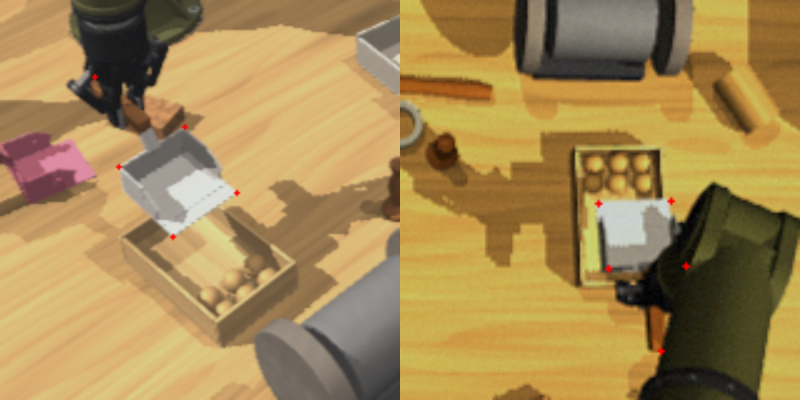

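```bash
python3 - <<'E'
from fit import *
D=np.load("d2.npz");R=Ro.from_euler('ZY',[TRAY[2],.1]).as_matrix();o=loc(TRAY,.012,0,.12)-R@np.array(LIP)
print(o.round(4))
def fit5(P):
  f=lambda x:sdf((P-x[:3])@Ro.from_euler('ZYX',x[3:]).as_matrix(),SC)
  r=least_squares(f,[*o,TRAY[2],.1,0],loss='soft_l1',f_scale=.002,x_scale=[.01]*3+[.1]*3);return r.x.round(4),np.median(abs(f(r.x))).round(4)
B=SC[:6]
for c in 'st':
  W=D[c].reshape(-1,3);W=W[~np.isnan(W[:,0])];L=(W-o)@R
  P=W[(L[:,0]>-.06)&(L[:,0]<.07)&(abs(L[:,1])<.06)&(L[:,2]>-.012)&(L[:,2]<.05)&(W[:,2]>.09)]
  print(c,len(P),*fit5(P))
E
```

```text
[ 0.5368 -0.2639  0.1255]
s 1847 [ 0.5372 -0.2637  0.1259  0.0523  0.1091  0.0018] 0.0007
t 783 [ 0.5384 -0.2601  0.1253  0.0729  0.1119  0.0084] 0.001
```

```bash
cat >> h.py <<'E'
TR2=(.5795,-.264,.0445);YC=-.012
def go(f,x,y,z,pitch,at,v=.15,mp=False):
  p,q=tcp(loc(f,x,y,z),f[2]+YC,pitch,at)
  ctrl.movep(p,q) if mp else ctrl.movel(p,q,max_speed=v)
  s=get_state();return s['contact_force'],s['time']
E
python3 - <<'E'
from h import *
go(TR2,.014,0,zf(.014)+.05,.09,LIP,.2);ctrl.pause(.1);f0=get_state()['contact_force'];print(f0.round(2))
x=.014;dz=.004
go(TR2,x,0,zf(x)+dz,.09,LIP,.1);
for i in range(8):
  ctrl.pause(.1);f=get_state()['contact_force']-f0;print(round(dz,4),f.round(2))
  if f[2]>2: break
  dz-=.001;go(TR2,x,0,zf(x)+dz,.09,LIP,.1)
open("dz","w").write(str(dz))
for x in(.04,.06,.075,.085):
  f,t=go(TR2,x,0,zf(x)+dz,.09,LIP,.08);print(x,(f-f0).round(1),round(t,2),(get_state()['tcp_pos']-tcp(loc(TR2,x,0,zf(x)+dz),TR2[2]+YC,.09,LIP)[0]).round(4))
  if np.linalg.norm(f-f0)>35: break
a,_=vision.grab_frame("scene");b,_=vision.grab_frame("top")
cv2.imwrite("pics/e.png",np.hstack([cv2.resize(a[220:340,100:220],(400,400)),cv2.resize(b[140:220,310:390],(400,400))]))
E
```

```text
[ 0.07 -0.39 -1.54]
0.004 [-0.07  0.53 -0.75]
0.003 [-0.58 -0.35 -0.21]
0.002 [ 0.17  1.37 -0.62]
0.001 [-0.76  0.36  2.65]
0.04 [0.6 0.4 1.8] 9.63 [ 0.0009  0.0002 -0.0002]
0.06 [ 1.8 -0.5  1.9] 10.03 [ 0.0005  0.     -0.0001]
0.075 [1.9 0.5 1.6] 10.38 [ 0.0004 -0.0001 -0.    ]
0.085 [ 0.9 -1.1  3. ] 10.65 [-0.0001 -0.0001 -0.    ]
```

View pics/e.png

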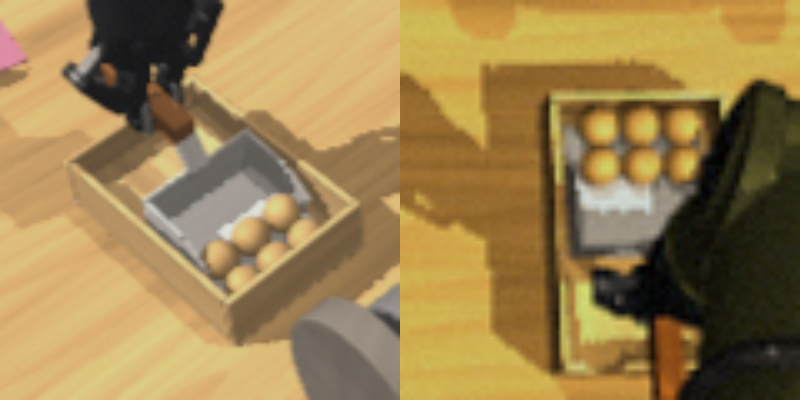

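The picture shows all six balls riding on the scoop floor against the far wall. I'll finish the push, tip the nose up and lift.

```bash
python3 - <<'E'
from h import *
dz=float(open("dz").read())
x=.085
for x in(.089,.092):
  f,t=go(TR2,x,0,zf(x)+dz,.09,LIP,.05);print(x,f.round(1))
  if np.hypot(f[0],f[2])>15: break
hx=x-.1;hz=zf(x)+dz+.009
for pt in(0,-.1,-.2,-.25):
  hx-=.0015;f,t=go(TR2,hx,0,hz+.001,pt,HEEL,.08);print(pt,f.round(1),round(t,2))
ctrl.pause(.3)
f,t=go(TR2,hx-.003,0,.10,-.25,HEEL,.1);print(f.round(1))
f,t=go(TR2,hx-.005,0,.19,-.25,HEEL,.2)
a,_=vision.grab_frame("scene");b,_=vision.grab_frame("top");print(t)
cv2.imwrite("pics/f.png",np.hstack([cv2.resize(a[160:340,80:260],(400,400)),cv2.resize(b[130:230,300:400],(400,400))]))
E
```

```text
0.089 [-3.4 -0.6  3.3]
0.092 [-2.5 -1.   3.1]
0 [ 1.1  0.5 -2.9] 11.51
-0.1 [ 0.4  0.8 -2.7] 11.78
-0.2 [-1.1 -0.1 -2.7] 12.07
-0.25 [ 0.2 -0.4 -2.7] 12.32
[ 0.5  0.2 -3. ]
14.175
```

View pics/f.png

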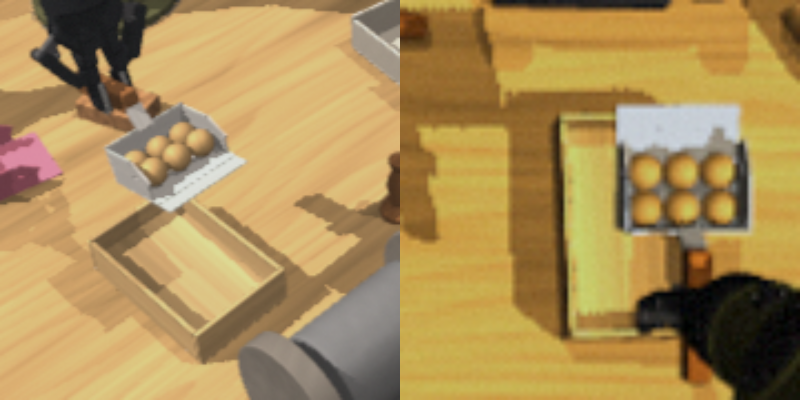

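All six balls are seated against the scoop's back wall and the tray is empty. On to the pan.

```bash
python3 - <<'E'
from h import *
P2=(PANM[0],PANM[1]-.002,PANM[2])
f,t=go(P2,.0,0,.22,-.25,LIP,.2);print(t)
go(P2,.012,0,.15,-.22,LIP,.15)
go(P2,.012,0,.125,-.05,LIP,.1)
for pt in(.1,.2,.35,.5):
  f,t=go(P2,.012,0,.112,pt,LIP,.06);print(pt,f.round(1),round(t,2))
ctrl.pause(.6)
a,_=vision.grab_frame("scene");b,_=vision.grab_frame("top");
cv2.imwrite("pics/g.png",np.hstack([cv2.resize(a[110:240,230:360],(400,400)),cv2.resize(b[140:240,170:270],(400,400))]))
E
```

```text
17.0583
0.1 [ 0.7 -0.1 -2.3] 18.37
0.2 [-0.5 -0.1 -2.3] 18.78
0.35 [-0.6  0.8 -1.5] 19.33
0.5 [-0.5  0.6 -2. ] 19.88
```

View pics/g.png

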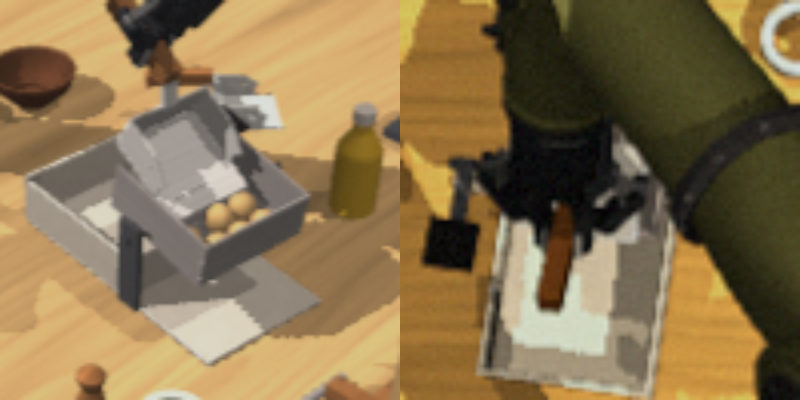

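All six balls are in the pan and the scoop is empty. Now I'll put the scoop back on its spot.

```bash
python3 - <<'E'
from h import *
P2=(PANM[0],PANM[1]-.002,PANM[2])
go(P2,.0,0,.19,.3,LIP,.15)
S=(SCO[0],SCO[1],SCO[2]-YC)
go(S,0,0,.12,0,(0,0,0),mp=True)
f,t=go(S,0,0,.012,0,(0,0,0),.2)
f,t=go(S,0,0,.0015,0,(0,0,0),.05);print(f.round(1),t)
ctrl.ungrasp();ctrl.pause(.1)
p=get_state()['tcp_pos'].copy();p[2]+=.15;ctrl.movel(p,max_speed=.2)
ctrl.close_gripper(20)
hinge=(PANM[0]-.02*np.cos(PANM[2]),PANM[1]-.02*np.sin(PANM[2]),PANM[2])
for s in(1,-1):
  q=Ro.from_matrix(Ro.from_euler('Z',PANM[2]+s*np.pi/2).as_matrix()@FL).as_quat()[[3,0,1,2]]
  for z in(.16,.065): print(s,loc(hinge,-.083,.114,z).round(3),(lambda j:None if j is None else np.round(j,2))(ctrl.ik(loc(hinge,-.083,.114,z),q)))
print(get_state()['qpos'].round(2),get_state()['time'])
a,_=vision.grab_frame("scene");b,_=vision.grab_frame("top");
cv2.imwrite("pics/i.png",np.hstack([cv2.resize(a[110:260,190:340],(400,400)),cv2.resize(b[140:260,170:290],(400,400))]))
E
```

```text
[ 0.3  0.  -3. ] 23.125
1 [0.5   0.363 0.16 ] [-0.17  0.68 -0.87  1.62  0.56  1.12  1.84]
1 [0.5   0.363 0.065] [-0.21  0.78 -0.8   1.72  0.67  0.95  1.75]
-1 [0.5   0.363 0.16 ] [-0.56  0.55 -0.17  1.62  0.11  0.97 -0.88]
-1 [0.5   0.363 0.065] [-0.6   0.66 -0.12  1.72  0.1   0.77 -0.88]
[ 0.21  0.27 -0.49  2.    0.16  0.9   0.99] 25.55
```

View pics/i.png

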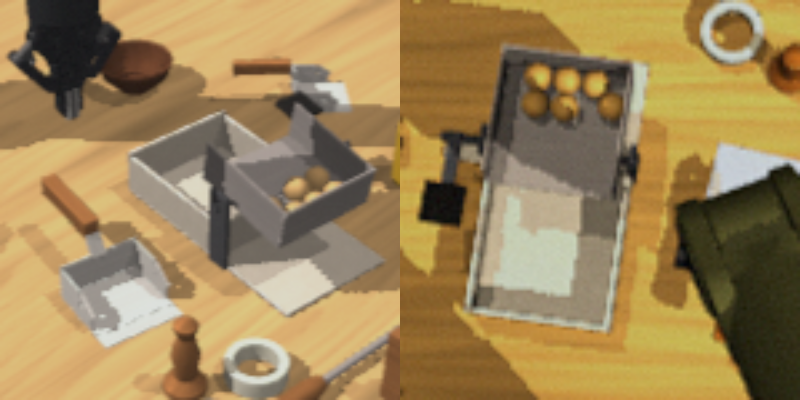

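```bash
python3 - <<'E'
from h import *
i=vision.camera_info("top");r=i['R'].T@(np.linalg.inv(i['mtx'])@[182,200.6,1]);C=-i['R'].T@i['t'];print('pad',(C+r*(.11-C[2])/r[2]).round(3))
hinge=(PANM[0]-.02*np.cos(PANM[2]),PANM[1]-.02*np.sin(PANM[2]),PANM[2])
q=Ro.from_matrix(Ro.from_euler('Z',PANM[2]-np.pi/2).as_matrix()@FL).as_quat()[[3,0,1,2]]
T=lambda z:loc(hinge,-.081,.113,z)
ctrl.movep(T(.215),q);ctrl.movel(T(.125),max_speed=.15);ctrl.pause(.1)
f0=get_state()['contact_force'];print(T(0).round(3),f0.round(1))
for z in(.115,.105,.095,.085,.078,.074,.071,.068,.066,.064,.062,.060):
  ctrl.movel(T(z),max_speed=.06);ctrl.pause(.08);s=get_state();f=s['contact_force']-f0;print(z,s['tcp_pos'][2].round(4),f.round(1))
  if f[2]>20: break
ctrl.pause(1.5);print((get_state()['contact_force']-f0).round(1))
b,_=vision.grab_frame("top");a,_=vision.grab_frame("scene")
ctrl.movel(T(.13),max_speed=.08);ctrl.movel(T(.23),max_speed=.15);ctrl.pause(.3)
p=T(.25)+np.array([-.1,.12,0]);
try: ctrl.movep(p,q)
except ctrl.Unreachable: print('unr')
a2,_=vision.grab_frame("scene");b2,_=vision.grab_frame("top");print(get_state()['time'])
c=lambda im,y,x:cv2.resize(im[y:y+130,x:x+130],(300,300))
cv2.imwrite("pics/j.png",np.vstack([np.hstack([c(a,110,200),c(b,130,170)]),np.hstack([c(a2,110,200),c(b2,130,170)])]))
E
```

```text
pad [0.511 0.359 0.11 ]
[0.502 0.362 0.   ] [ 0.5 -0.1  0.8]
0.115 0.1149 [-0.1  1.  -0.1]
0.105 0.1058 [-1.6  0.7  5.7]
0.095 0.096 [-1.8  0.9  7.6]
0.085 0.0861 [-3.   0.1  8.7]
0.078 0.0794 [-1.1  0.3  9.4]
0.074 0.0757 [-0.4  0.8  9.8]
0.071 0.0729 [ 0.  -0.1 10.6]
0.068 0.0701 [ 1.  -0.5 10.9]
0.066 0.0683 [ 1.8 -0.7 11.8]
0.064 0.0673 [ 0.7 -2.1 20.7]
[ 0.4 -3.2 19. ]
36.225
```

View pics/j.png

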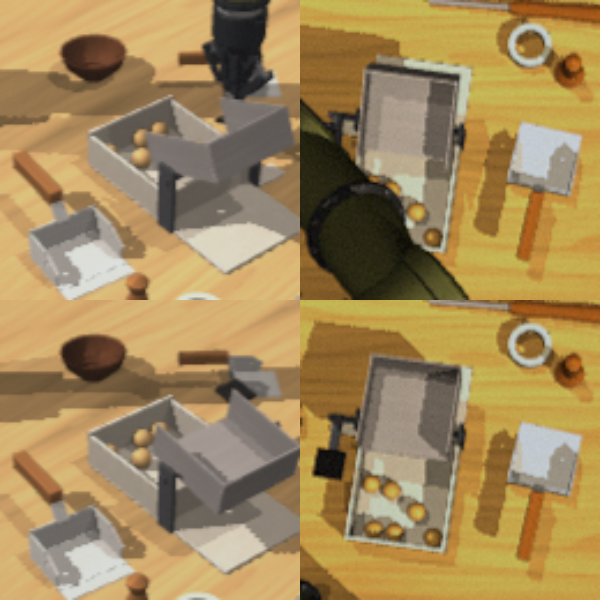

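The pedal reached its stop: the force jumped from 12 to 21 N, and I held it for 1.5 s. All six balls are in the bin, the pan has sprung back empty, the scoop stands upright, and the arm is clear.

```bash
python3 -c "
from station import ticket;print(ticket.close_job())"
```

```text
the job is handed in; nothing more can be done
None
```

The job is handed in: all six balls went from the tray into the pan in one scoop and were tipped into the bin with the pedal held at its stop, the scoop is back upright on the bench, and the robot's clock read about 36 s of the 67 s allowed.

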